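# Find and seat the rocking sample-cell cover

### The arm

A 6-joint arm with a two-finger parallel gripper is mounted at the origin on the work surface. World frame = base frame: x ahead of the robot, y to its left, z up, the work surface at z = 0. Lengths are in mm, angles in rad, forces in N, time in s.
With the tool pointing down it reaches from about 350 to 975 mm from the base axis. Payload 7.1 kg.
Tool frame: the origin (TCP) lies midway between the tips of the shut fingers; the grasp point (between the pads) lies 19 mm behind it (ctrl.tcp_to_grasp is the distance from the TCP to the grasp point, in mm); z points along the fingers, y is the line along which they close (so a half turn about z gives the same grasp; the last joint's range is limited). The gripper opens to 88 mm and grips with 3 to 60 N. Pads are 20 mm wide; open, the fingers measure 115 mm over their backs; the gripper's body (75 mm by 178 mm) begins 61 mm behind the grasp point.
Start: joints at [1.176, 0.423, 1.63, -0, 1.089, -0.019], TCP at [229.353, 581.379, 222.675] pointing down, gripper open.
Joint ranges: [-3, 3], [-0.9, 2.11], [0.09, 2.58], [-1.31, 4.45], [0.11, 2.69], [-2.54, 2.54]. Speed limits (rad/s): [2.39, 2.39, 3.01, 3.14, 3.14, 3.14].

### API

Orientations are given as a rotation vector (axis times angle).
In Python, from workcell import get_obs, cams, ticket, boxes_of, ctrl gives the robot as it stands.
- The arm moves only by the shell command python3 -m creep 'ROWS' [OPENING]. ROWS is JSON, one flat list of numbers, 4 for each row, row after row: the shift along the world's x, y, z in m, then the turn about the world's z in rad. In form: [tx, ty, tz, spin, tx, ty, tz, spin, ...]. A call has 1 to 10 rows; each row is the pose to reach, as a shift and turn from the pose commanded when the call began; what a row does not reach only later rows make up. A row lasts 1/12 s, in which the tool goes at most 41.7 mm and 7.16 degrees, less where a joint would pass 70% of its speed; a pose out of reach is approached as far as the arm can. A call with a gripper value outside its range is refused whole. OPENING is the opening, from 0 (shut) to 1 (fully open), set as the call begins (- or left out, the last holds). The fingers move at their own pace and stop on an object; the grip force is fixed at half the most. Time passes only in rows, so rows that repeat a pose let the fingers close. It gives the time, the measured TCP pose, the force, the opening and the grip force at its end, in the units of the state.
- get_obs(): the state, without advancing time (a new reading comes with each control period).
- cams.get_image(name): name is "scene" or "side" or "wrist"; returns (picture, depth): 400x640x3 uint8, red, green, blue; 400x640 float32, mm along the optical axis (not along the pixel's ray), 0 where there is no reading.
- cams.get_calibration(name): a dict with "mtx" (3x3 intrinsics, pixels), "R" (3x3) and "t" (3): a world point X has camera coordinates R X + t; the wrist camera has in their place "mount" (4x4, takes a point from camera to tool coordinates, whose origin is the TCP and whose axes are the flange's). Camera axes: x right, y down, z forward; pixel columns grow to the right and rows downward; lengths in mm; the calibration is good to about 2 mm. The wrist camera is an equidistant fisheye: a pixel r from the principal point sees the ray r / f radians off the axis. A picture is of the moment at which its call begins: read the wrist's pose just before it. get_calibration takes no time and is no camera call.
- ticket.close_job(): hands the job in; it is judged then, once.
Trained networks look in the newest picture that a camera, given by its name, has taken for a name from the list of things; names that differ only in an ending like _2 or _b are one class to them, and where a whole thing is asked for, a point or a joint stands for the part that bears it (a point fixed in the world has none). Each returns a list of dicts, best first, with "score" (0 to 1); they miss things now and then, are a little off and sometimes report something else, mostly with a low value. They report only what shows in the picture. A call takes as long as a camera call.
- boxes_of(camera, target): "centre" ([column, row] in pixels, amid what is visible of it).
The state is a dict: "t": time; "qpos": joint angles; "qvel": joint speeds; "joint_torque": joint torques, N m; "ee_pos": TCP position; "orientation": TCP orientation; "ft_force": force on the tool from outside, world axes, zero at the start; "moment": the same for the moment, N m; "width": finger opening in mm; "grasp_force": force on a finger pad.
Only numpy, scipy, OpenCV 4.12 (cv2) and the standard library are available. Lean on these libraries where they do the work, as an engineer would, in place of code of your own. Each camera call takes 0.05 s, during which the arm holds its last target. There are 200 camera calls.

### The job

One of the four identical blue sample-cell covers is not seated: press them one after another near an edge with a fingertip until one rocks under it, then press that cover down at its middle until it is fully home and level. Finish while still holding it down with the fingertips, so that its gasket beds in. Nothing needs to be gripped: only press, and do not lift or shift the other things on the bench.

Things in the scene. Friction and masses are not known exactly. Their poses are not given: they have to be found in the camera images.
- cover_1: One of four identical, shuffled square blue push-on covers, 80 x 80 mm, plate 8 mm thick, small white dot in the middle, each on a white sample cell 100 mm square with sides parallel to the cover's. Origin: centre of the plate's underside, so the upper face is 8 mm along +z; x and y run along the cover's sides, z up. Captive: cannot be taken off.
- cover_2: Second cover, identical to cover_1, axes and origin alike. Of all four: the cells stand at slightly different heights (upper faces 61 to 71 mm above the bench), so height does not tell which cover is loose. Exactly one of the four is loose. A seated cover does not give when pressed anywhere.
- cover_3: Third cover, identical to cover_1, axes and origin alike. Of all four: the loose one lies level until touched; pressed 25 to 32 mm from its middle towards any side, 1 to 2 N tip it about 0.15 rad (that side sinks about 4 mm, the far side rises) until it bottoms on that side; released, it springs level again.
- cover_4: Fourth cover, identical to cover_1, axes and origin alike. Of all four: the loose one, pressed at its middle, slides straight down 5 mm against a steady friction of about 8 N (about 12 N if pressed 10 mm off the middle), then stops hard and stays down, level.
- bulb: orange blower bulb standing with its nozzle up, 58 mm across, 95 mm tall; origin at the centre of its foot. Not part of the job: leave alone.
- jar: small amber jar with black cap, 48 mm across, 60 mm tall; origin at the centre of its foot. Not part of the job: leave alone.
- beaker: clear glass beaker, 66 mm across, 80 mm tall; origin at the centre of its foot. Not part of the job: leave alone.
- die_block: bright steel block 45 x 45 x 30 mm tall; origin at the centre of its underside. Not part of the job: leave alone.
- puck: aluminium cylinder 36 mm across, 25 mm tall; origin at the centre of its underside. Not part of the job: leave alone.
- spatula: laboratory spatula lying flat, 170 mm long along its x; origin at the middle of its underside. Not part of the job: leave alone.

How it is judged (in metres and radians):
On the way, in this order (a step that is already met when the one before it is completed fails the run):
1. the loose cover is found: pressed near an edge, it rocks (tilts by more than 0.07 rad) (angle between any of cover_1, cover_2, cover_3, cover_4's own z axis and vertical above 0.07 rad), for 0.1 s.
2. that cover is pressed home: down by more than 3.4 mm and level (((distance of cover_1 from where it was at the start of the episode above 0.0034 m and angle between cover_1's own z axis and vertical below 0.05 rad) or (distance of cover_2 from where it was at the start of the episode above 0.0034 m and angle between cover_2's own z axis and vertical below 0.05 rad) or (distance of cover_3 from where it was at the start of the episode above 0.0034 m and angle between cover_3's own z axis and vertical below 0.05 rad) or (distance of cover_4 from where it was at the start of the episode above 0.0034 m and angle between cover_4's own z axis and vertical below 0.05 rad))), for 0.2 s.
At the end, for the whole second after the job is handed in: The cover that rocked is down by more than 3.4 mm of its 5 mm and level within 0.05 rad, and the fingers still press on that same cover with more than 1 N; all covers are level; the other things are at rest within 20 mm of where they started (((distance of cover_1 from where it was at the start of the episode above 0.0034 m and angle between cover_1's own z axis and vertical below 0.05 rad and contact force between the fingers and cover_1 above 1 N) or (distance of cover_2 from where it was at the start of the episode above 0.0034 m and angle between cover_2's own z axis and vertical below 0.05 rad and contact force between the fingers and cover_2 above 1 N) or (distance of cover_3 from where it was at the start of the episode above 0.0034 m and angle between cover_3's own z axis and vertical below 0.05 rad and contact force between the fingers and cover_3 above 1 N) or (distance of cover_4 from where it was at the start of the episode above 0.0034 m and angle between cover_4's own z axis and vertical below 0.05 rad and contact force between the fingers and cover_4 above 1 N)) and angle between each of cover_1, cover_2, cover_3, cover_4's own z axis and vertical below 0.05 rad and distance of each of bulb, jar, beaker, die_block, puck, spatula from where it was at the start of the episode below 0.02 m and linear speed of each of bulb, jar, beaker, die_block, puck, spatula below 0.02 m/s); the arm keeps its last pose, push and grip.
It fails at once if one of the bystanders (bulb, jar, beaker, steel block, puck, spatula) is pushed away, lifted or tipped (moves over 20 mm) (distance of any of bulb, jar, beaker, die_block, puck, spatula from where it was at the start of the episode above 0.02 m).
It also fails if it takes over 58 s, if anything falls off the work surface, if the arm or the gripper's body presses on something with over 40 N, if the wrist force passes 120 N, or if a joint passes its speed limit or range.

## Working session

There is one attempt and no reset: what is moved stays moved. The work goes in short steps, Python scripts to look and compute and a shell command to move; the robot and the scene stay as the last step left them, time stands still between calls to the robot, and variables do not carry over. Pictures are saved under pics/ and viewed, at most 10 in all, crops included, and the job is handed in when it is done.

```bash
mkdir -p pics; cat > h.py <<'E'
import numpy as np,cv2
from workcell import get_obs,cams,boxes_of
def world(cam,depth,c):
    k=cams.get_calibration(cam);u,v=int(round(c[0])),int(round(c[1]))
    p=depth[max(v-2,0):v+3,max(u-2,0):u+3];p=p[p>0]
    if len(p)==0:return None
    z=np.median(p);m=np.array(k["mtx"])
    X=np.linalg.inv(m)@[c[0],c[1],1]*z
    return np.array(k["R"]).T@(X-np.array(k["t"]).ravel())
E
python3 - <<'E'
from h import *
for n in("scene","side"):
    im,d=cams.get_image(n);cv2.imwrite(f"pics/{n}0.png",im[:,:,::-1])
    np.save(f"pics/{n}d.npy",d)
    for b in boxes_of(n,"cover_1"):print(n,np.round(b["centre"]),round(b["score"],2),np.round(world(n,d,b["centre"])))
    # blue segmentation
    hsv=cv2.cvtColor(im,cv2.COLOR_RGB2HSV);mk=cv2.inRange(hsv,(95,100,40),(130,255,255))
    N,l,s,c=cv2.connectedComponentsWithStats(mk)
    for i in range(1,N):
        if s[i,4]>150:
            r=cv2.minAreaRect(np.argwhere(l==i)[:,::-1].astype(np.float32))
            v,u=np.nonzero(l==i);P=np.array([world(n,d,(a,b)) for a,b in zip(u[::5],v[::5])],dtype=float)
            print(s[i],np.round(c[i]),np.round(np.median(P,0),1))
            P=P[abs(P[:,2]-np.median(P[:,2]))<3];rr=cv2.minAreaRect(P[:,:2].astype(np.float32));print('  rect',np.round(rr[0]),np.round(rr[1]),round(rr[2],1))
print(get_obs())
E
```

```text
scene [464. 291.] 0.82 [579. 364.  67.]
scene [280. 201.] 0.74 [607. -85.  68.]
scene [337. 235.] 0.71 [612.  85.  69.]
scene [344. 326.] 0.5 [776. 215.  60.]
[153  97  19  38 314] [162. 115.] [ 591.1 -521.9  126.1]
  rect [ 590. -521.] [12.  0.] -170.5
[219 138  42  30 717] [240. 152.] [ 528.6 -297.6   65.4]
  rect [ 522. -303.] [80. 80.] 85.2
[260 186  44  35 893] [282. 203.] [610.1 -80.2  66.5]
  rect [603. -82.] [79. 77.] 12.8
[ 317  218   49   42 1082] [341. 238.] [615.2  96.8  69.4]
  rect [609.  93.] [75. 76.] 77.9
[ 435  265   57   50 1486] [463. 289.] [578.2 359.4  67.5]
  rect [570. 359.] [79. 77.] 76.1
side [359. 213.] 0.95 [594. -97.  67.]
side [232. 109.] 0.88 [557. 348.  70.]
side [403. 306.] 0.84 [ 518. -302.   67.]
side [308. 160.] 0.79 [600.  88.  71.]
[214  92  39  30 731] [233. 107.] [565.3 356.2  67.9]
  rect [565. 359.] [81. 75.] 75.4
[287 141  44  37 971] [308. 159.] [603.   88.1  69.6]
  rect [604.  91.] [78. 79.] 75.9
[ 332  189   51   43 1167] [357. 210.] [595.1 -89.4  67. ]
  rect [600. -85.] [78. 77.] 13.4
[ 374  280   61   56 1797] [404. 307.] [ 516.7 -305.6   66. ]
  rect [ 520. -303.] [77. 79.] 82.9
[526 348  44  39 257] [549. 365.] [ 589.1 -522.5  124.9]
  rect [ 590. -521.] [5. 0.] -179.5
{'t': 0.2, 'qpos': array([ 1.17601771e+00,  4.23556239e-01,  1.63035137e+00, -3.06748304e-05,
        1.08860122e+00, -1.89922119e-02]), 'qvel': array([-0.00085131, -0.0033699 , -0.00210145, -0.00215181, -0.001483  ,
       -0.00074947]), 'joint_torque': array([ 6.50442398e-04, -5.44515073e+01, -2.73663980e+01,  6.43587182e-02,
        2.11789564e-02, -6.89460853e-05]), 'ee_pos': array([229.23001952, 581.09046814, 222.21247467]), 'orientation': array([-5.86764601e-01, -3.08614555e+00,  1.41713916e-03]), 'ft_force': array([-0.30166276,  0.00680713, -0.36503175]), 'moment': array([ 0.04989913, -0.0229756 ,  0.01940563]), 'grasp_force': 0.0, 'width': 87.87815636767401}
```

View pics/scene0.png

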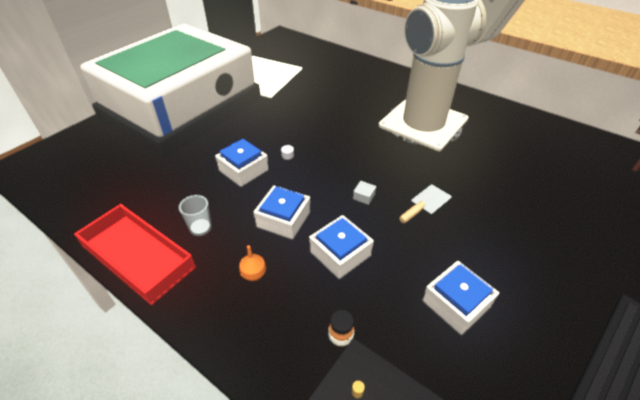

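View pics/side0.png

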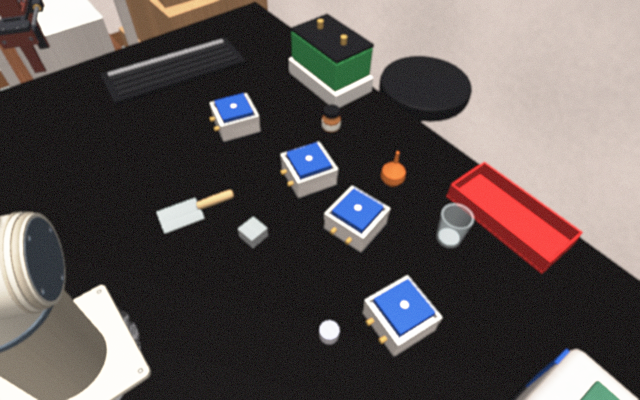

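```bash
python3 - <<'E'
from h import *
from scipy.spatial.transform import Rotation as R
print(R.from_rotvec(get_obs()["orientation"]).as_matrix().round(2))
for n in("scene","side"):
    cams.get_image(n);d=np.load(f"pics/{n}d.npy")
    for o in("bulb","jar","beaker","die_block","puck","spatula"):
        for b in boxes_of(n,o)[:1]:print(n,o,np.round(b["centre"]),round(b["score"],2),np.round(world(n,d,b["centre"])))
E
```

```text
[[-0.93  0.37 -0.  ]
 [ 0.37  0.93 -0.  ]
 [-0.   -0.   -1.  ]]
scene bulb [254. 268.] 0.9 [775. -18.  41.]
scene jar [343. 327.] 0.67 [780. 215.  59.]
scene beaker [198. 212.] 0.84 [ 753. -208.   75.]
scene die_block [362. 192.] 0.69 [427.  34.  29.]
scene puck [287. 153.] 0.66 [ 413. -232.   20.]
scene spatula [426. 203.] 0.85 [337. 175.   2.]
side bulb [394. 176.] 0.58 [746. -51.  39.]
side jar [330. 118.] 0.56 [750. 190.  46.]
side beaker [454. 226.] 0.96 [ 761. -226.   21.]
side die_block [252. 233.] 0.67 [401.  20.  30.]
side puck [329. 334.] 0.62 [ 392. -250.   24.]
side spatula [182. 213.] 0.64 [315. 179.   2.]
```

Both views agree: the covers are at about A (568,359), B (606,92), C (601,-84) and D (521,-303), with tops at 66–70 mm. The dots show in the side view at (234,106), (308,158), (358,208) and (404,304). The bystanders are clear of the paths. First I shut the fingers and go above A's near edge.

```bash
python3 -m creep '[0.312,-0.215,-0.11,0,0.312,-0.215,-0.11,0,0.312,-0.215,-0.11,0,0.312,-0.215,-0.11,0,0.312,-0.215,-0.11,0,0.312,-0.215,-0.11,0,0.312,-0.215,-0.11,0,0.312,-0.215,-0.11,0,0.312,-0.215,-0.11,0,0.312,-0.215,-0.11,0]' 0; python3 -m creep '[0,0,-0.02,0,0,0,-0.03,0,0,0,-0.03,0,0,0,-0.03,0]'
```

```text
t: 1.73
ee_pos: [544.4, 363.3, 111.3]
orientation: [0.591, 3.085, -0.001]
ft_force: [-1.3, 0.1, 0.4]
width: 24.4
grasp_force: 0.0
t: 2.07
ee_pos: [540.4, 366.5, 82.1]
orientation: [-0.586, -3.085, 0.002]
ft_force: [0.8, -0.3, 0.1]
width: 0.8
grasp_force: 0.0
```

```bash
python3 -m creep '[0,0,-0.005,0,0,0,-0.01,0,0,0,-0.011,0,0,0,-0.011,0]'; python3 -m creep '[0,0,-0.001,0,0,0,-0.002,0,0,0,-0.002,0]';  python3 -m creep '[0,0,-0.001,0,0,0,-0.002,0,0,0,-0.002,0]'
```

```text
t: 2.4
ee_pos: [540.9, 366.7, 71.6]
orientation: [-0.586, -3.086, 0.0]
ft_force: [0.0, -1.4, 0.3]
width: -0.1
grasp_force: 0.0
t: 2.65
ee_pos: [541.3, 366.4, 69.7]
orientation: [0.587, 3.086, 0.0]
ft_force: [-0.5, -0.6, 0.2]
width: 0.9
grasp_force: 0.0
t: 2.9
ee_pos: [541.5, 366.5, 69.1]
orientation: [0.587, 3.086, 0.0]
ft_force: [-3.0, -2.1, 10.1]
width: 0.4
grasp_force: 5.6
```

A takes 10 N without giving, so it is seated. Next is B.

```bash
python3 -m creep '[0,0,0.02,0,0.006,-0.04,0.03,0,0.038,-0.268,0.03,0,0.038,-0.268,0.03,0,0.038,-0.268,0.03,0,0.038,-0.268,0.03,0,0.038,-0.268,0.03,0,0.038,-0.268,0.03,0,0.038,-0.268,0.03,0,0.038,-0.268,0.03,0]'; python3 -m creep '[0,0,-0.01,0,0,0,-0.02,0,0,0,-0.024,0,0,0,-0.024,0,0,0,-0.024,0]'; python3 -m creep '[0,0,-0.001,0,0,0,-0.002,0,0,0,-0.002,0]';  python3 -m creep '[0,0,-0.001,0,0,0,-0.002,0,0,0,-0.002,0]'
```

```text
t: 3.73
ee_pos: [579.6, 97.2, 97.8]
orientation: [0.591, 3.085, 0.0]
ft_force: [-0.1, 0.9, 0.2]
width: 0.5
grasp_force: 0.0
t: 4.15
ee_pos: [578.7, 99.2, 72.8]
orientation: [-0.584, -3.085, 0.001]
ft_force: [0.2, 0.5, 0.4]
width: 0.2
grasp_force: 0.0
t: 4.4
ee_pos: [579.4, 98.5, 71.7]
orientation: [0.586, 3.086, 0.0]
ft_force: [-0.0, 0.1, -0.7]
width: 0.6
grasp_force: 0.0
t: 4.65
ee_pos: [579.6, 98.5, 71.1]
orientation: [0.587, 3.086, 0.0]
ft_force: [-4.0, -0.1, 13.3]
width: 0.2
grasp_force: 6.2
```

B takes 13 N and holds, so it is seated too. Next is C, near edge at about (574,-90).

```bash
python3 -m creep '[0,0,0.02,0,0,-0.03,0.03,0,-0.005,-0.188,0.03,0,-0.005,-0.188,0.03,0,-0.005,-0.188,0.03,0,-0.005,-0.188,0.03,0,-0.005,-0.188,0.03,0,-0.005,-0.188,0.03,0]'; python3 -m creep '[0,0,-0.01,0,0,0,-0.02,0,0,0,-0.026,0,0,0,-0.028,0,0,0,-0.028,0]'; python3 -m creep '[0,0,-0.001,0,0,0,-0.002,0,0,0,-0.002,0]';  python3 -m creep '[0,0,-0.001,0,0,0,-0.002,0,0,0,-0.002,0]'
```

```text
t: 5.32
ee_pos: [574.3, -91.4, 99.9]
orientation: [0.592, 3.085, 0.0]
ft_force: [-0.3, 0.0, -0.3]
width: 0.3
grasp_force: 0.0
t: 5.73
ee_pos: [573.6, -88.5, 70.4]
orientation: [-0.584, -3.084, 0.0]
ft_force: [0.0, 0.4, -0.0]
width: 0.1
grasp_force: 0.0
t: 5.98
ee_pos: [574.5, -89.4, 69.7]
orientation: [0.586, 3.086, 0.0]
ft_force: [0.0, 0.3, -0.4]
width: 0.7
grasp_force: 0.0
t: 6.23
ee_pos: [574.7, -89.7, 68.4]
orientation: [0.587, 3.086, 0.0]
ft_force: [-1.6, -0.4, 6.3]
width: 0.6
grasp_force: 2.9
```

```bash
python3 -m creep '[0,0,-0.001,0,0,0,-0.001,0]'
```

```text
t: 6.4
ee_pos: [574.6, -89.7, 68.3]
orientation: [0.587, 3.086, 0.0]
ft_force: [-5.0, 1.2, 15.3]
width: 0.6
grasp_force: 7.5
```

C is seated, so D should be the loose one. I press its near edge at about (493,-300) to rock it.

```bash
python3 -m creep '[0,0,0.02,0,-0.01,-0.03,0.03,0,-0.081,-0.210,0.03,0,-0.081,-0.210,0.03,0,-0.081,-0.210,0.03,0,-0.081,-0.210,0.03,0,-0.081,-0.210,0.03,0,-0.081,-0.210,0.03,0,-0.081,-0.210,0.03,0]'; python3 -m creep '[0,0,-0.01,0,0,0,-0.02,0,0,0,-0.026,0,0,0,-0.028,0,0,0,-0.028,0]'; python3 -m creep '[0,0,-0.001,0,0,0,-0.002,0,0,0,-0.002,0]';  python3 -m creep '[0,0,-0.001,0,0,0,-0.002,0,0,0,-0.002,0]'
```

```text
t: 7.15
ee_pos: [492.8, -301.0, 96.8]
orientation: [0.592, 3.085, -0.0]
ft_force: [0.5, -0.2, -0.5]
width: 0.3
grasp_force: 0.0
t: 7.57
ee_pos: [493.1, -298.3, 67.4]
orientation: [-0.584, -3.085, -0.001]
ft_force: [0.3, -0.3, -0.6]
width: 0.6
grasp_force: 0.0
t: 7.82
ee_pos: [493.5, -299.5, 66.7]
orientation: [0.586, 3.086, -0.0]
ft_force: [1.1, 0.7, 0.6]
width: 0.4
grasp_force: 0.2
t: 8.07
ee_pos: [493.3, -299.6, 64.7]
orientation: [-0.587, -3.086, 0.0]
ft_force: [-0.4, 0.2, 1.8]
width: 0.8
grasp_force: 0.9
```

It gives at about 1.8 N. I press 1.5 mm further, hold, and look with the side camera to confirm.

```bash
python3 -m creep '[0,0,-0.001,0,0,0,-0.0015,0,0,0,-0.0015,0,0,0,-0.0015,0,0,0,-0.0015,0]'; python3 - <<'E'
from h import *
im,d=cams.get_image("side");cv2.imwrite("pics/side1.png",cv2.resize(im[230:370,330:490,::-1],None,fx=4,fy=4))
hsv=cv2.cvtColor(im,cv2.COLOR_RGB2HSV);mk=cv2.inRange(hsv,(95,100,40),(130,255,255));mk[:230]=0;mk[:,500:]=0
v,u=np.nonzero(mk);P=np.array([p for p in (world("side",d,q) for q in zip(u,v)) if p is not None]);P=P[abs(P[:,2]-66)<12]
A=np.c_[P[:,:2]-P[:,:2].mean(0),np.ones(len(P))]
print(len(P),P.mean(0),np.linalg.lstsq(A,P[:,2],rcond=None)[0])
E
```

```text
t: 8.48
ee_pos: [493.4, -299.7, 64.1]
orientation: [0.587, 3.086, -0.0]
ft_force: [-3.4, 2.0, 10.2]
width: 0.5
grasp_force: 5.4
285 [ 497.39628127 -299.4021083    63.34533036] [ 1.21616354e-01 -4.31234389e-02  6.33453304e+01]
```

View pics/side1.png

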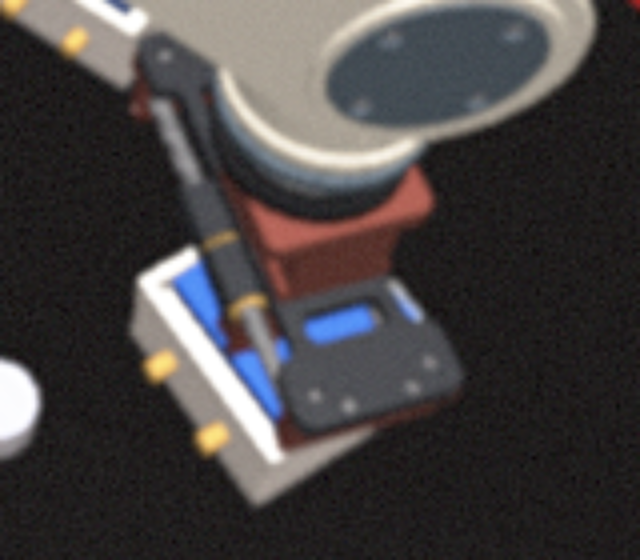

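The picture shows the near side sunk into the cell (left edge, around crop (200,300)), with a depth slope of about 0.13 rad. D is the loose cover and it rocks. I lift, move to its middle at (521,-303) and check the centre once more from the scene camera.

```bash
python3 -m creep '[0,0,0.015,0,0,0,0.025,0,0.0275,-0.0033,0.025,0,0.0275,-0.0033,0.025,0,0.0275,-0.0033,0.025,0]'; python3 - <<'E'
from h import *
im,d=cams.get_image("wrist");cv2.imwrite("pics/w.png",im[:,:,::-1])
E
```

```text
t: 8.95
ee_pos: [522.1, -303.3, 88.7]
orientation: [0.585, 3.085, -0.001]
ft_force: [0.4, -0.3, 0.1]
width: 0.6
grasp_force: 0.0
```

View pics/w.png

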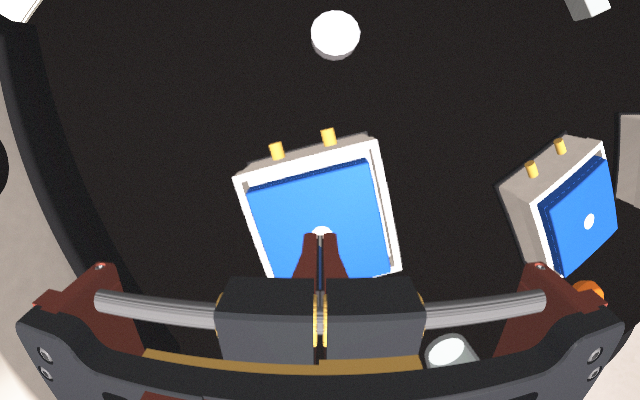

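The wrist view shows the white dot at (320,232), right under the fingertips, and the cover is level. Pressing down.

```bash
python3 -m creep '[0,0,-0.01,0,0,0,-0.018,0,0,0,-0.02,0,0,0,-0.021,0,0,0,-0.022,0]'; python3 -m creep '[0,0,-0.001,0,0,0,-0.002,0,0,0,-0.003,0,0,0,-0.003,0]'; python3 -m creep '[0,0,-0.001,0,0,0,-0.002,0,0,0,-0.003,0,0,0,-0.003,0]'
```

```text
t: 9.42
ee_pos: [519.6, -302.5, 65.6]
orientation: [-0.587, -3.084, -0.001]
ft_force: [-3.5, 1.4, 7.5]
width: 0.2
grasp_force: 3.7
t: 9.75
ee_pos: [519.6, -302.5, 62.8]
orientation: [-0.587, -3.084, -0.001]
ft_force: [-4.0, 0.2, 4.8]
width: 0.3
grasp_force: 2.8
t: 10.08
ee_pos: [519.6, -302.5, 62.4]
orientation: [-0.587, -3.084, -0.001]
ft_force: [-10.2, 6.6, 31.1]
width: 0.8
grasp_force: 15.5
```

```bash
python3 -m creep '[0,0,0,0,0,0,0,0,0,0,0,0,0,0,0,0]'; python3 - <<'E'
from h import *
o=get_obs();print(o["ft_force"],o["ee_pos"])
im,d=cams.get_image("side");d0=np.load("pics/sided.npy")
hsv=cv2.cvtColor(im,cv2.COLOR_RGB2HSV);mk=cv2.inRange(hsv,(95,100,40),(130,255,255));mk[:230]=0;mk[:,500:]=0
for D in(d0,d):
    v,u=np.nonzero(mk);P=np.array([p for p in (world("side",D,q) for q in zip(u,v)) if p is not None]);P=P[abs(P[:,2]-64)<6]
    A=np.c_[P[:,:2]-P[:,:2].mean(0),np.ones(len(P))]
    print(len(P),np.median(P[:,2]),np.linalg.lstsq(A,P[:,2],rcond=None)[0])
E
```

```text
t: 10.42
ee_pos: [519.7, -302.4, 62.4]
orientation: [-0.587, -3.084, -0.001]
ft_force: [-11.0, 6.5, 30.9]
width: 0.3
grasp_force: 15.2
[-11.04878977   6.51780344  30.85349212] [ 519.6734368  -302.43082402   62.43574377]
983 65.9715667680922 [ 2.37733562e-02 -3.91377148e-03  6.54821233e+01]
865 61.158995738653736 [ 3.21525110e-02 -3.47078892e-03  6.12367400e+01]
```

The cover has dropped 4.8 mm, its tilt matches the level reading from the start, and the fingertips hold it with about 31 N. Handing in.

```bash
python3 -c "
from workcell import ticket
print(ticket.close_job())"
```

```text
the job is handed in; nothing more can be done
None
```

The loose cover was the one at about (521, -303) mm: it rocked when pressed near its edge, I pressed it down 4.8 mm until it was level, and I handed the job in with the fingertips still holding it at about 31 N (no verdict came back).

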